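Turn the glue and ink row round into the bench rack

TASK

Move the ink bottle, the glue bottle, the glue stick and the varnish can from the loose grey rack to the wooden rack in reverse order: what stands leftmost in the grey rack (as seen from the robot) goes into the rightmost pocket of the wooden one, and so on. Carry them one at a time, each straight from its old pocket to its own new one, and leave each standing upright in its pocket. Lift them straight up so that the light grey rack is neither tipped nor shoved, and leave the tin, the gear and everything else where they lie.

Things in the scene. Friction and masses are not known exactly. Their poses are not given: they have to be found in the camera images.
- old_rack: grey plastic rack, 60 x 246 x 20 mm, standing loose, light (0.1 kg); full at the start, one thing a pocket. Four 46 mm square pockets, centres at x = 0, y = -93, -31, 31, 93 mm; pocket floor 6 mm, rim 20 mm above the underside. Origin: centre of underside; z up, +y to the robot's left (yaw within 0.05 rad), +x away from it.
- new_rack: light wooden rack of the same shape and size, fixed, empty at the start; about 90 mm in front of or behind the grey one. Four 46 mm square pockets, centres at x = 0, y = -93, -31, 31, 93 mm; pocket floor 6 mm, rim 20 mm above the underside. Origin: centre of underside; z up, +y to the robot's left (yaw within 0.05 rad), +x away from it.
- ink_bottle: brown dropper bottle with a pointed black rubber top, 102 mm tall; body 33 mm across up to about 60 mm. Stands upright; origin: centre of its underside, z up. About 0.07 kg. Grip it 52 mm above the underside.
- glue_bottle: white and red bottle with a long thin nozzle, 92 mm tall; body 30 mm across up to about 45 mm, then shoulders, nozzle 16 mm and less above 59 mm. Stands upright; origin: centre of its underside, z up. About 0.035 kg. Grip it about 46 mm above the underside, across the body.
- glue_stick: straight round stick, orange cap on top, 92 mm tall, 25 mm across (cap, above 61 mm: 27 mm). Stands upright; origin: centre of its underside, z up. About 0.03 kg. Grip it 52 mm above the underside.
- varnish_can: small round metal can with a paper band and a black screw cap, 82 mm tall with the cap; body 34 mm across up to 68 mm, cap 27 mm. Stands upright; origin: centre of its underside, z up. About 0.07 kg. Grip it 52 mm above the underside.
- nozzle_tin: flat round grey screw tin, 43 mm across, 21 mm high, lying loose just right of the grey rack; a bystander. Origin: centre of its underside.
- gear: flat printed gear, 42 mm across, 10 mm high, lying loose just right of the wooden rack; a bystander. Origin: centre of its underside.
Mind the look-alikes: they are no part of the job. What is shaped like the glue_stick but green or yellow is not meant.

How it is judged:
By the outcome, as a careful person would: the job done as asked, in the order asked, and still so for the second after the job is handed in, with the robot touching nothing.
It also fails if it takes over 90 s, if anything falls off the work surface, if the arm or the gripper's body presses on something with over 40 N, if the wrist force passes 120 N, or if a joint passes its speed limit or range.

ROBOT

A 7-joint arm with a two-finger parallel gripper is mounted at the origin on a cart in front of the work surface, level with it; the furniture and walls round the work are solid. World frame = base frame: x ahead of the robot, y to its left, z up, the work surface at z = 0. Lengths are in mm, angles in rad, forces in N, time in s.
With the tool pointing down it reaches from about 350 to 900 mm from the base axis. Payload 7.2 kg.
Tool frame: the origin (TCP) lies at the very end of the fingers, on their centre line; the grasp point (between the pads) lies 19 mm behind it; z points along the fingers, y is the line along which they close (so a half turn about z gives the same grasp; the last joint's range is limited). The gripper opens to 88 mm and grips with 3 to 60 N. Pads are 20 mm wide; open, the fingers measure 115 mm over their backs; the gripper's body (75 mm by 178 mm) begins 61 mm behind the grasp point.
Start: joints at [1.187, 0.411, -0.013, 1.596, 0.006, 1.134, -0.082], TCP at [194.099, -594.1, 222.653] pointing down, gripper open.
Joint ranges: [-2.95, 2.95], [-0.29, 1.99], [-1.47, 1.44], [0.14, 2.54], [-1.03, 4.17], [0.13, 1.85], [-2.86, 2.86]. Speed limits (rad/s): [2.39, 2.39, 3.01, 3.01, 3.14, 3.14, 3.14].

INTERFACE

Orientations are given as a 3x3 rotation matrix whose columns are the frame's x, y, z axes.
In Python, from bench import r, optics, ticket gives the robot as it stands.
- The arm moves only by the tool step_arm, never from a script. Its argument "motion" is text: rows parted by semicolons, each of 4 numbers parted by spaces: the shift along the world's x, y, z in mm, then the turn about the world's z in degrees. A call has 1 to 8 rows; each row is the pose to reach, as a shift and turn from the pose commanded when the call began; what a row does not reach only later rows make up. A row lasts 1/8 s, in which the tool goes at most 62.5 mm and 10.7 degrees, less where a joint would pass 70% of its speed; a pose out of reach is approached as far as the arm can. A call with a gripper value outside its range is refused whole. "claw" is the opening in per cent of the stroke, from 0 (shut) to 100 (fully open), set as the call begins (left out, the last holds). The fingers move at their own pace and stop on an object; the grip force is fixed at half the most. Time passes only in rows, so rows that repeat a pose let the fingers close. It gives the time, the measured TCP pose, the force, the opening and the grip force at its end, in the units of the state.
- r.state(): the state, without advancing time (a new reading comes with each control period).
- optics.get_image(name): name is "scene" or "top" or "wrist"; returns (picture, depth): 384x512x3 uint8, blue, green, red; 384x512 float32, mm along the optical axis (not along the pixel's ray), 0 where there is no reading.
- optics.calibration(name): a dict with "vfov" (degrees; the focal length in pixels is half the picture's height over the tangent of half this angle, whatever the lens; pixels are square), "cx", "cy" (the principal point, pixels), "view" (4x4, takes a point from world to camera coordinates); the wrist camera has in their place "tool_from_camera" (4x4, takes a point from camera to tool coordinates, whose origin is the TCP and whose axes are the flange's). Camera axes: x right, y down, z forward; pixel columns grow to the right and rows downward; lengths in mm; the calibration is good to about 2 mm. A picture is of the moment at which its call begins: read the wrist's pose just before it. calibration takes no time and is no camera call.
- ticket.finish_job(): hands the job in; it is judged then, once.
The state is a dict: "t": time; "qpos": joint angles; "joint_velocities": joint speeds; "effort": joint torques, N m; "position": TCP position; "tcp_rot": TCP orientation; "contact_force": force on the tool from outside, world axes, zero at the start; "wrist_torque": the same for the moment, N m; "opening": finger opening in mm; "grasp_force": force on a finger pad.
Only numpy, scipy, OpenCV 4.12 (cv2) and the standard library are available. Lean on these libraries where they do the work, as an engineer would, in place of code of your own. Each camera call takes 0.05 s, during which the arm holds its last target. There are 200 camera calls.

## Working session

There is one attempt and no reset: what is moved stays moved. The work goes in short steps, Python scripts to look and compute and a tool call to move; the robot and the scene stay as the last step left them, time stands still between calls to the robot, and variables do not carry over. Pictures are saved under pics/ and viewed, at most 14 in all, crops included, and the job is handed in when it is done.

Besides the shell and the picture viewer there is one more tool, called after ">>>" by a JSON object that holds its "name" and its "arguments". step_arm: Moves the arm, as the interface text tells. Its arguments: {"type":"object","properties":{"motion":{"type":"string"},"claw":{"type":"number"}},"required":["motion"]}

```bash
mkdir -p pics; ls; cat > h.py <<'E'
import numpy as np, cv2
from bench import r, optics, ticket
def K(name):
    c=optics.calibration(name); return c, 192/np.tan(np.radians(c["vfov"])/2)
def cloud(name, st=None):
    st=st or r.state()
    im,d=optics.get_image(name); c,f=K(name)
    cx,cy=c.get("cx",256),c.get("cy",192)
    v,u=np.mgrid[:384,:512]
    P=np.stack([(u-cx)/f*d,(v-cy)/f*d,d,np.ones_like(d)],-1)
    if name=="wrist":
        T=np.eye(4);T[:3,:3]=np.array(st["tcp_rot"]);T[:3,3]=st["position"];M=T@c["tool_from_camera"]
    else: M=np.linalg.inv(c["view"])
    W=(P@np.array(M).T)[...,:3]; W[d<=0]=np.nan
    return im,W
E
python3 - <<'E'
from h import *
for n in("top","scene"):
    im,W=cloud(n); np.save(n+".npy",W); cv2.imwrite(f"pics/{n}.png",im); print({k:np.round(v,2).tolist() for k,v in K(n)[0].items()})
print(r.state())
E
```

```text
pics
{'vfov': 47.94, 'cx': 258.94, 'cy': 192.72, 'view': [[0.01, -1.0, -0.03, -71.6], [-0.98, -0.0, -0.17, 544.78], [0.17, 0.03, -0.98, 787.81], [0.0, 0.0, 0.0, 1.0]]}
{'vfov': 51.58, 'cx': 260.65, 'cy': 190.17, 'view': [[-0.67, -0.74, 0.02, 296.44], [-0.52, 0.45, -0.72, 370.63], [0.52, -0.5, -0.69, 587.85], [0.0, 0.0, 0.0, 1.0]]}
{'t': 0.1, 'qpos': array([ 1.18683527,  0.41183664, -0.01273018,  1.59694742,  0.00561176,
        1.13429281, -0.08218938]), 'joint_velocities': array([-0.00044525, -0.00267351,  0.00080832, -0.00200348,  0.00150561,
       -0.00025505, -0.00011551]), 'effort': array([ 1.68800190e-03, -5.89100468e+01,  6.43041395e-01, -2.91709918e+01,
       -5.38714800e-02,  1.45498104e-02,  1.16917290e-04]), 'position': array([ 193.91792594, -593.68159193,  221.88794245]), 'tcp_rot': array([[ 9.50542773e-01,  3.10593200e-01, -5.48882577e-04],
       [ 3.10593667e-01, -9.50541833e-01,  1.34045236e-03],
       [-1.05400463e-04, -1.44463676e-03, -9.99998951e-01]]), 'contact_force': array([-0.89771793, -0.30596058,  0.07249134]), 'wrist_torque': array([0.03250415, 0.04491587, 0.00730523]), 'grasp_force': 0.0, 'opening': 87.63523414333281}
```

View pics/top.png

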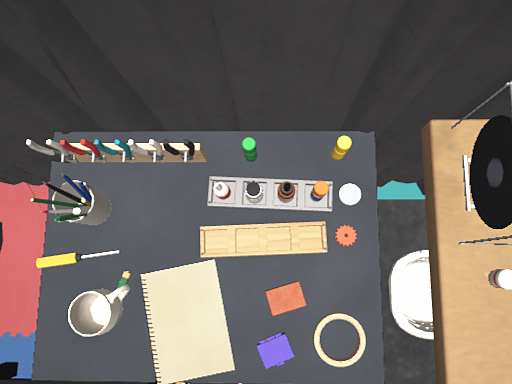

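View pics/scene.png

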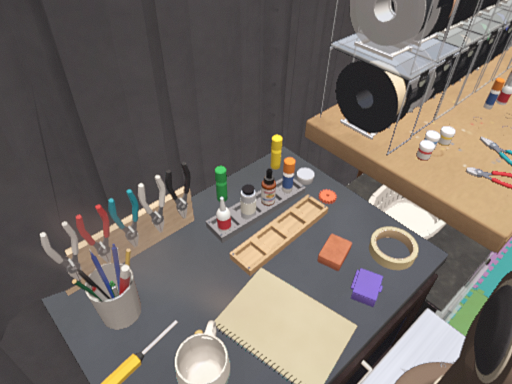

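The top view shows the grey rack at row ~193. From left to right it holds the glue bottle (220,190), varnish can (253,190), ink bottle (286,190) and orange-capped glue stick (320,190). The wooden rack is at row ~240, on the robot's side. The green (249,148) and yellow (342,148) sticks are look-alikes behind the grey rack. The tin is at (350,194) and the gear at (346,235).

```bash
python3 - <<'E'
from h import *
im=cv2.imread("pics/top.png");W=np.load("top.npy")
z=W[...,2]
print("table z",np.nanmedian(z[255:262,205:260]), z[160:170,200:230].mean())
for n,(a,b,c,d) in dict(old=(172,215,200,340),new=(216,262,192,334)).items():
    m=np.zeros(z.shape,np.uint8)
    m[a:b,c:d]=((z>13)&(z<27))[a:b,c:d]
    if n=="new": m[:, :]&=(im[...,2]>130).astype(np.uint8)
    P=W[m>0][:,:2].astype(np.float32)
    rect=cv2.minAreaRect(P); print(n,len(P),rect, "median z",np.median(z[m>0]))
for n,(u,v) in dict(glue=(220,190),varn=(253,190),ink=(286,190),stick=(320,190),green=(249,148),yellow=(342,148),tin=(350,194),gear=(346,235)).items():
    q=W[v-18:v+18,u-14:u+14].reshape(-1,3); q=q[q[:,2]>(35 if n not in("tin","gear") else 6)]
    t=q[q[:,2]>np.nanmax(q[:,2])-6]; print(n,np.round(t.mean(0)),len(t),"zmax",q[:,2].max(),"x",np.percentile(q[:,0],[2,98]).round(),"y",np.percentile(q[:,1],[2,98]).round())
crop=im[125:265,190:380]; cv2.imwrite("pics/c1.png",cv2.resize(crop,None,fx=4,fy=4,interpolation=2))
E
```

```text
table z 1.0892576731152985 nan
old 1726 ((548.4849243164062, -96.73753356933594), (262.0269470214844, 61.044471740722656), 87.36963653564453) median z 20.47482853566885
new 1719 ((453.8152160644531, -75.8891372680664), (69.34239196777344, 245.8256072998047), 2.603336811065674) median z 20.42010624243494
glue [552.   8.  98.] 9 zmax 99.55752257752431 x [539. 566.] y [-8. 19.]
varn [547. -58.  89.] 159 zmax 92.01027896489234 x [531. 560.] y [-74. -43.]
ink [ 548. -121.  105.] 33 zmax 108.42161836017249 x [532. 562.] y [-135. -105.]
stick [ 547. -182.   98.] 145 zmax 102.09532807666551 x [534. 558.] y [-193. -169.]
green [631. -49.  93.] 131 zmax 96.26418701786531 x [618. 641.] y [-61. -38.]
yellow [ 633. -226.   93.] 139 zmax 95.99113785737688 x [621. 644.] y [-237. -214.]
tin [ 548. -246.   22.] 271 zmax 26.03994526449594 x [529. 568.] y [-266. -227.]
gear [ 467. -239.   10.] 285 zmax 13.837693062397193 x [450. 485.] y [-256. -221.]
```

View pics/c1.png

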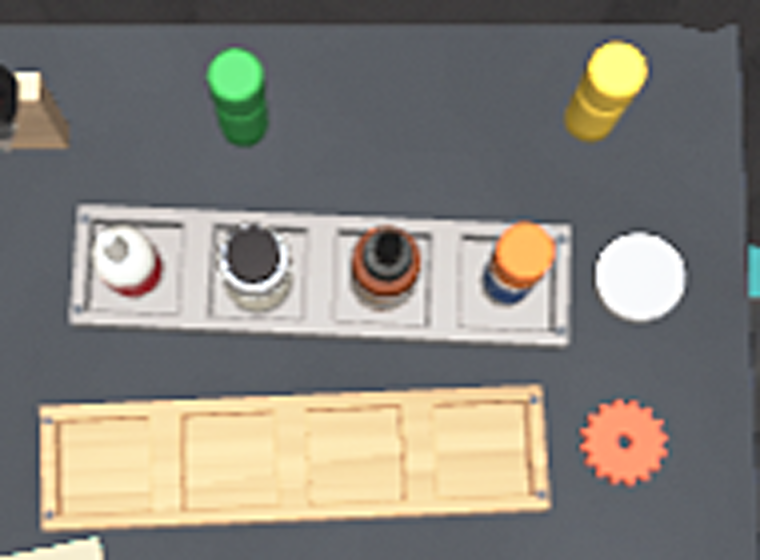

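The crop confirms it: the orange-capped blue stick at (320,190), crop (525,255), is the glue stick. The same-shaped sticks behind the rack are green and yellow, so they aren't meant. The order from the left is glue bottle, varnish, ink, stick. Next I'm moving over the racks for a wrist view.

>>> {"name": "step_arm", "arguments": {"motion": "30 50 10 9; 60 100 20 18; 90 150 30 27; 120 200 40 36; 150 250 50 45; 180 300 60 54; 210 350 70 63; 240 400 80 72", "claw": 70}}

```text
t: 1.1
position: [434.6, -192.4, 302.9]
tcp_rot: [[-0.007, 1.0, -0.0], [1.0, 0.007, -0.0], [-0.0, -0.0, -1.0]]
contact_force: [1.7, -0.5, -0.4]
opening: 61.3
grasp_force: 0.0
```

>>> {"name": "step_arm", "arguments": {"motion": "30 50 20 0; 50 100 40 0; 50 110 60 0; 50 110 60 0"}}

```text
t: 1.6
position: [484.7, -83.1, 363.5]
tcp_rot: [[-0.004, 1.0, 0.002], [1.0, 0.004, -0.0], [-0.0, 0.002, -1.0]]
contact_force: [0.2, -0.9, -0.7]
opening: 61.4
grasp_force: 0.0
```

```bash
python3 - <<'E'
from h import *
im,W=cloud("wrist"); np.save("w1.npy",W); cv2.imwrite("pics/w1.png",im)
print(K("wrist")); print(r.state()["position"],r.state()["tcp_rot"])
E
```

```text
({'vfov': 70.93130156618689, 'cx': 254.38430163290948, 'cy': 193.15715890793197, 'tool_from_camera': array([[-2.40032947e-03, -9.64110888e-01, -2.65489048e-01,
         7.22352172e+01],
       [ 9.99997104e-01, -2.26824921e-03, -8.04096297e-04,
        -1.17390554e-01],
       [ 1.73042672e-04, -2.65490209e-01,  9.64113540e-01,
        -1.62702373e+02],
       [ 0.00000000e+00,  0.00000000e+00,  0.00000000e+00,
         1.00000000e+00]])}, np.float64(269.5156998516173))
[484.0393421  -84.3878835  362.37934321] [[-1.87795990e-03  9.99998218e-01  1.95231110e-04]
 [ 9.99998114e-01  1.87805620e-03 -4.94266032e-04]
 [-4.94631806e-04  1.94302530e-04 -9.99999859e-01]]
```

View pics/w1.png

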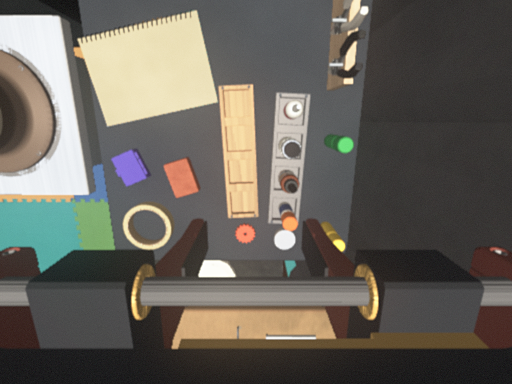

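The wrist view has image up = +y and right = +x. The wooden rack spans (220–257, 85–217), the grey one (270–310, 93–223), with all four items standing in it. Now I'm measuring both racks and the items here.

```bash
python3 - <<'E'
from h import *
im=cv2.imread("pics/w1.png");W=np.load("w1.npy");z=W[...,2]
print("table z",np.nanmedian(z[100:200,262:268]))
racks={}
for n,(a,b,c,d) in dict(old=(86,230,262,316),new=(78,222,214,261)).items():
    s=(z[a:b,c:d]>14)&(z[a:b,c:d]<27)
    P=W[a:b,c:d][s][:,:2].astype(np.float32)
    (ctr,sz,ang)=cv2.minAreaRect(P)
    # robust: trimmed extents along the fitted axis
    th=np.radians(ang if sz[0]<sz[1] else ang-90)
    if abs(th)>.5: th=np.radians(ang)
    R=np.array([[np.cos(th),-np.sin(th)],[np.sin(th),np.cos(th)]])
    q=P@R; lo,hi=np.percentile(q,[1,99],axis=0); c0=R@((lo+hi)/2)
    print(n,len(P),np.round(ctr,1),np.round(sz,1),round(ang,2),"th",th.round(4),"trim c",c0.round(1),(hi-lo).round(1))
    for y in(93,31,-31,-93): print("  pocket",y,(c0+np.array([-np.sin(th)*y,np.cos(th)*y])).round(1))
for n,(u,v) in dict(glue=(293,110),varn=(290,148),ink=(288,183),stick=(288,217)).items():
    q=W[v-16:v+16,u-14:u+14].reshape(-1,3); q=q[q[:,2]>35]
    t=q[q[:,2]>np.nanmax(q[:,2])-6]; b=q[(q[:,2]<60)]
    print(n,np.round(t.mean(0),1),"zmax",q[:,2].max().round(),"x",np.percentile(q[:,0],[2,98]).round(1),"y",np.percentile(q[:,1],[2,98]).round(1))
E
```

```text
table z 0.8785108735083895
old 1846 [547.2 -97.4] [259.9  60.3] 87.38 th -0.0457 trim c [547.5 -89.6] [ 59.8 242.7]
  pocket 93 [551.7   3.3]
  pocket 31 [548.9 -58.6]
  pocket -31 [ 546.1 -120.5]
  pocket -93 [ 543.2 -182.5]
new 1914 [452.6 -77.6] [ 68.7 247. ] 2.64 th 0.046 trim c [456.8 -76.7] [ 59.5 243.8]
  pocket 93 [452.5  16.2]
  pocket 31 [455.4 -45.7]
  pocket -31 [ 458.2 -107.6]
  pocket -93 [ 461.1 -169.6]
glue [551.2   6.4  97.9] zmax 100.0 x [537.7 563.9] y [-9.4 18.5]
varn [545.9 -59.   88.8] zmax 92.0 x [529.3 559.8] y [-73.5 -42.9]
ink [ 546.6 -121.2  105.1] zmax 108.0 x [530.9 561.3] y [-133.  -105.2]
stick [ 545.2 -182.3   98.5] zmax 101.0 x [533.  556.2] y [-193.3 -170.6]
```

>>> {"name": "step_arm", "arguments": {"motion": "30 -49 0 0; 61 -98 0 0; 61 -98 -60 0; 61 -98 -120 0; 61 -98 -180 0; 61 -98 -240 0; 61 -98 -285 0; 61 -98 -310 0"}}

```text
t: 2.65
position: [541.8, -183.2, 48.6]
tcp_rot: [[0.0, 1.0, -0.005], [1.0, -0.0, 0.001], [0.001, -0.005, -1.0]]
contact_force: [-0.2, -0.7, 1.0]
opening: 61.4
grasp_force: 0.0
```

>>> {"name": "step_arm", "arguments": {"motion": "0 0 -14 0; 0 0 -14 0; 0 0 -14 0"}}

```text
t: 3.02
position: [545.6, -182.5, 39.6]
tcp_rot: [[-0.001, 1.0, 0.001], [1.0, 0.001, -0.001], [-0.001, 0.001, -1.0]]
contact_force: [0.9, -0.5, -0.2]
opening: 61.9
grasp_force: 0.0
```

>>> {"name": "step_arm", "arguments": {"motion": "0 0 0 0; 0 0 0 0; 0 0 0 0; 0 0 0 0; 0 0 0 0", "claw": 0}}

```text
t: 3.65
position: [545.2, -182.2, 38.8]
tcp_rot: [[-0.002, 1.0, 0.0], [1.0, 0.002, -0.0], [-0.0, 0.0, -1.0]]
contact_force: [-0.6, -0.2, 2.5]
opening: 26.6
grasp_force: 30.0
```

>>> {"name": "step_arm", "arguments": {"motion": "0 0 10 0; 0 0 30 0; 0 0 60 0; 0 0 95 0; 0 0 125 0; -10 20 125 0; -30 65 125 0; -50 110 125 0"}}

```text
t: 4.65
position: [493.2, -70.0, 162.9]
tcp_rot: [[-0.002, 1.0, -0.001], [1.0, 0.002, 0.001], [0.001, -0.001, -1.0]]
contact_force: [-0.0, 0.6, 0.7]
opening: 25.8
grasp_force: 30.0
```

>>> {"name": "step_arm", "arguments": {"motion": "-20 45 0 0; -35 75 0 0; -42 88 0 0; -42 88 0 0; -42 88 0 0; -42 88 -30 0; -42 88 -60 0; -42 88 -80 0"}}

```text
t: 5.65
position: [453.1, 14.5, 82.2]
tcp_rot: [[0.001, 1.0, -0.001], [1.0, -0.001, -0.0], [-0.0, -0.001, -1.0]]
contact_force: [-0.1, 0.1, -0.2]
opening: 26.0
grasp_force: 30.0
```

```bash
cat > look.py <<'E'
from h import *
import sys
n=sys.argv[1]
im,W=cloud("wrist"); np.save("w.npy",W); cv2.imwrite(f"pics/{n}w.png",im)
im2,W2=cloud("top"); s,_=cloud("scene")
a=cv2.resize(im[60:300,150:390],(400,400)); b=cv2.resize(s[130:290,180:340],(400,400),interpolation=2)
cv2.imwrite(f"pics/{n}.png",np.hstack([a,b])); print(r.state()["position"].round(1),r.state()["opening"])
E
python3 look.py p1
```

```text
[452.8  15.   82.8] 26.34323432265233
```

View pics/p1.png

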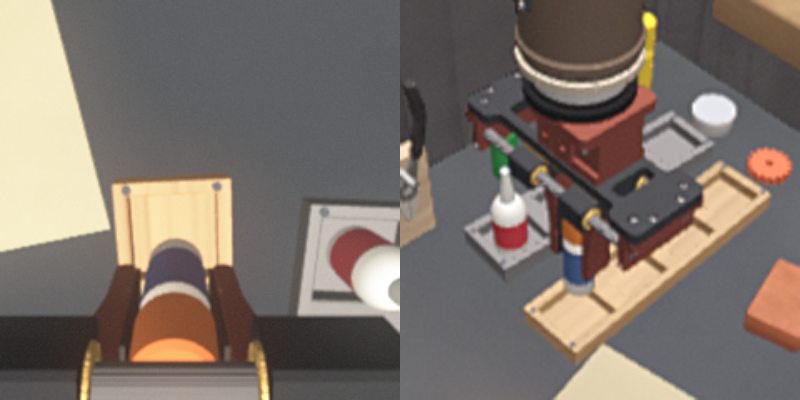

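The wrist crop (left) shows the stick held upright at (175,300), centred over the leftmost wooden pocket, whose rim end is at row ~185. The scene crop agrees. One closer measurement of the rim end before lowering.

```bash
python3 - <<'E'
from h import *
W=np.load("w.npy");im=cv2.imread("pics/p1w.png")
z=W[...,2]; m=(z>15)&(z<26); m[:, :205]=0; m[:,296:]=0; m[:150]=0;m[235:]=0
P=W[m]; print(len(P),np.percentile(P[:,0],[2,50,98]).round(1),np.percentile(P[:,1],[2,98,99.5]).round(1),np.median(P[:,2]).round(1))
for v in(170,180,190,200,210):
    k=np.where(m[v])[0]
    if len(k): print(v,W[v,k[0]].round(1),W[v,k[-1]].round(1))
E
```

```text
1397 [422.4 451.6 481.6] [ 1.9 46.8 47.2] 20.6
170 [421.8  44.9  18.5] [481.1  45.1  20.6]
180 [421.7  36.5  19.9] [481.4  36.5  20.6]
190 [422.1  27.6  19.7] [481.6  27.6  20.5]
200 [422.8  18.9  20.9] [481.9  18.6  20.2]
210 [423.5  10.   21.6] [482.2   9.5  20.6]
```

The measurement matches the plan within 1 mm, so I'm lowering and releasing.

>>> {"name": "step_arm", "arguments": {"motion": "0 1 -20 0; 0 1 -35 0; 0 1 -42 0; 0 1 -44.5 0; 0 1 -44.5 0"}}

```text
t: 6.42
position: [453.3, 16.9, 39.4]
tcp_rot: [[-0.002, 1.0, 0.0], [1.0, 0.002, -0.0], [-0.0, 0.0, -1.0]]
contact_force: [0.9, -1.2, -0.5]
opening: 26.4
grasp_force: 30.0
```

>>> {"name": "step_arm", "arguments": {"motion": "0 0 0 0; 0 0 0 0; 0 0 0 0; 0 0 0 0", "claw": 70}}

```text
t: 6.92
position: [453.2, 16.9, 39.2]
tcp_rot: [[-0.002, 1.0, 0.0], [1.0, 0.002, -0.0], [-0.0, 0.0, -1.0]]
contact_force: [0.0, -0.5, -0.2]
opening: 60.8
grasp_force: 0.0
```

>>> {"name": "step_arm", "arguments": {"motion": "0 0 30 0; 0 0 80 0; 0 0 125 0; 30 -45 125 0; 60 -90 125 0; 93 -137 125 0; 93 -137 125 0; 93 -137 125 0"}}

```text
t: 7.92
position: [545.6, -119.3, 163.8]
tcp_rot: [[-0.002, 1.0, -0.001], [1.0, 0.002, 0.001], [0.001, -0.001, -1.0]]
contact_force: [-0.3, 0.3, 0.2]
opening: 61.5
grasp_force: 0.0
```

```bash
python3 look.py p2; python3 - <<'E'
from h import *
W=np.load("w.npy").reshape(-1,3)
m=(W[:,2]>12)&(W[:,2]<26)&(W[:,0]>505)&(W[:,0]<590)&(W[:,1]<45)&(W[:,1]>-20)
P=W[m]; print("rack end",len(P),np.percentile(P,[1,99],axis=0).round(1).tolist())
E
```

```text
[ 545.6 -118.6  164.3] 61.320669317149864
rack end 1204 [[521.6, -19.1, 13.1], [582.1, 33.3, 23.1]]
```

View pics/p2.png

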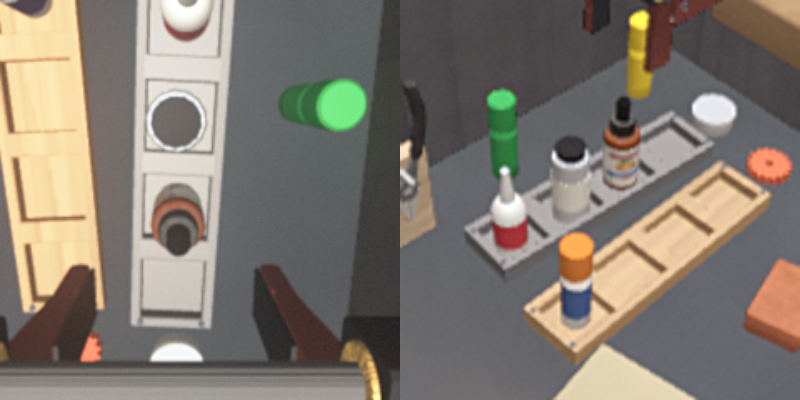

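The stick stands upright in the leftmost wooden pocket (right crop, 577,280), the grey rack is unmoved, and the ink bottle at left crop (178,225) lies between the fingers' line. Lowering onto it.

>>> {"name": "step_arm", "arguments": {"motion": "0 -1 -50 0; 0 -1 -90 0; 0 -1 -115 0; 0 -1 -125 0; 0 -1 -125 0"}}

```text
t: 8.7
position: [546.0, -120.5, 39.3]
tcp_rot: [[-0.003, 1.0, -0.0], [1.0, 0.003, 0.0], [0.0, -0.0, -1.0]]
contact_force: [0.6, 0.2, 0.2]
opening: 61.4
grasp_force: 0.0
```

>>> {"name": "step_arm", "arguments": {"motion": "0 0 0 0; 0 0 0 0; 0 0 0 0; 0 0 0 0", "claw": 0}}

```text
t: 9.2
position: [546.5, -121.2, 39.6]
tcp_rot: [[-0.001, 1.0, 0.001], [1.0, 0.001, -0.0], [-0.0, 0.001, -1.0]]
contact_force: [0.4, -1.0, 3.8]
opening: 31.7
grasp_force: 30.0
```

>>> {"name": "step_arm", "arguments": {"motion": "0 0 10 0; 0 0 30 0; 0 0 60 0; 0 0 95 0; 0 0 125 0; -10 8 125 0; -35 29 125 0; -65 54 125 0"}}

```text
t: 10.2
position: [479.2, -66.3, 163.1]
tcp_rot: [[-0.001, 1.0, -0.002], [1.0, 0.001, 0.001], [0.001, -0.002, -1.0]]
contact_force: [0.3, -0.1, -0.8]
opening: 31.9
grasp_force: 30.0
```

>>> {"name": "step_arm", "arguments": {"motion": "-20 16 0 0; -26 21.5 0 0; -26 21.5 0 0; -26 21.5 -35 0; -26 21.5 -75 0; -26 21.5 -110 0; -26 21.5 -122 0; -26 21.5 -124.5 0"}}

```text
t: 11.2
position: [455.6, -45.7, 39.4]
tcp_rot: [[-0.001, 1.0, -0.0], [1.0, 0.001, 0.0], [0.0, -0.0, -1.0]]
contact_force: [-0.2, -0.4, -0.2]
opening: 31.5
grasp_force: 30.0
```

>>> {"name": "step_arm", "arguments": {"motion": "0 0 0 0; 0 0 0 0; 0 0 0 0; 0 0 0 0; 0 0 0 0", "claw": 70}}

```text
t: 11.82
position: [455.2, -45.7, 39.8]
tcp_rot: [[-0.002, 1.0, 0.0], [1.0, 0.002, -0.0], [-0.0, 0.0, -1.0]]
contact_force: [-0.1, -1.3, 0.4]
opening: 61.2
grasp_force: 0.0
```

>>> {"name": "step_arm", "arguments": {"motion": "0 0 30 0; 0 0 80 0; 0 0 125 0; 30 -4 125 0; 60 -8 125 0; 90.5 -13 125 0; 90.5 -13 125 0; 90.5 -13 125 0"}}

```text
t: 12.82
position: [544.8, -58.3, 164.3]
tcp_rot: [[-0.002, 1.0, -0.001], [1.0, 0.002, 0.0], [0.0, -0.001, -1.0]]
contact_force: [-0.8, -0.2, 0.7]
opening: 61.5
grasp_force: 0.0
```

```bash
python3 look.py p3; python3 - <<'E'
from h import *
im,W=cloud("top")
for n,(x,y) in dict(glue=(551,5),varn=(546,-58),ink=(455,-45),stick=(453,17)).items():
    m=(abs(W[...,0]-x)<22)&(abs(W[...,1]-y)<22)&(W[...,2]>35)&(W[...,2]<112)
    q=W[m]
    if len(q)>10:
        t=q[q[:,2]>q[:,2].max()-6]; print(n,t.mean(0).round(1),len(q))
E
```

```text
[544.8 -58.5 164.7] 61.68876992007807
```

View pics/p3.png

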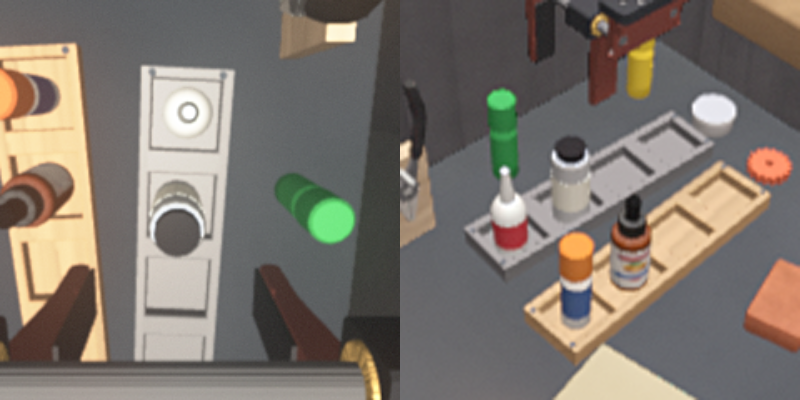

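The ink bottle stands upright in the second pocket (right crop, 632,250) and the grey rack hasn't moved. The varnish can, left crop (178,220), is next.

>>> {"name": "step_arm", "arguments": {"motion": "0 0 -50 0; 0 0 -90 0; 0 0 -115 0; 0 0 -125.5 0; 0 0 -125.5 0"}}

```text
t: 13.65
position: [545.4, -58.5, 39.2]
tcp_rot: [[-0.002, 1.0, -0.0], [1.0, 0.002, 0.0], [0.0, -0.0, -1.0]]
contact_force: [0.2, -0.1, 1.1]
opening: 61.6
grasp_force: 0.0
```

>>> {"name": "step_arm", "arguments": {"motion": "0 0 0 0; 0 0 0 0; 0 0 0 0; 0 0 0 0", "claw": 0}}

```text
t: 14.15
position: [546.0, -58.7, 39.7]
tcp_rot: [[-0.002, 1.0, 0.001], [1.0, 0.002, -0.0], [-0.0, 0.001, -1.0]]
contact_force: [0.3, 0.1, 3.5]
opening: 33.5
grasp_force: 30.0
```

>>> {"name": "step_arm", "arguments": {"motion": "0 0 10 0; 0 0 30 0; 0 0 60 0; 0 0 95 0; 0 0 125 0; -10 -6 125 0; -35 -20 125 0; -65 -36 125 0"}}

```text
t: 15.15
position: [478.7, -95.0, 162.9]
tcp_rot: [[-0.002, 1.0, -0.002], [1.0, 0.002, 0.0], [0.0, -0.002, -1.0]]
contact_force: [0.6, -0.5, -0.3]
opening: 33.5
grasp_force: 30.0
```

>>> {"name": "step_arm", "arguments": {"motion": "-18 -10 0 0; -23 -12.8 0 0; -23 -12.8 0 0; -23 -12.8 -35 0; -23 -12.8 -75 0; -23 -12.8 -110 0; -23 -12.8 -122 0; -23 -12.8 -124.5 0"}}

```text
t: 16.15
position: [458.1, -106.8, 39.5]
tcp_rot: [[-0.003, 1.0, -0.0], [1.0, 0.003, 0.001], [0.001, -0.0, -1.0]]
contact_force: [0.5, 0.2, -0.5]
opening: 33.4
grasp_force: 30.0
```

>>> {"name": "step_arm", "arguments": {"motion": "0 0 0 0; 0 0 0 0; 0 0 0 0; 0 0 0 0; 0 0 0 0", "claw": 70}}

```text
t: 16.77
position: [457.7, -107.5, 39.8]
tcp_rot: [[-0.001, 1.0, 0.0], [1.0, 0.001, -0.0], [-0.0, 0.0, -1.0]]
contact_force: [-0.5, -0.1, -0.1]
opening: 61.7
grasp_force: 0.0
```

>>> {"name": "step_arm", "arguments": {"motion": "0 0 30 0; 0 0 80 0; 0 0 125 0; 30 37 125 0; 60 74 125 0; 93 112 125 0; 93 112 125 0; 93 112 125 0"}}

```text
t: 17.77
position: [549.9, 4.1, 164.2]
tcp_rot: [[-0.002, 1.0, -0.001], [1.0, 0.002, -0.0], [-0.0, -0.001, -1.0]]
contact_force: [-0.2, 0.7, 0.6]
opening: 61.5
grasp_force: 0.0
```

```bash
python3 look.py p4; python3 - <<'E'
from h import *
W=np.load("w.npy").reshape(-1,3)
m=(abs(W[:,0]-551)<24)&(abs(W[:,1]-5)<24)&(W[:,2]>30)&(W[:,2]<112); P=W[m]
for a,b in((30,45),(45,55),(85,112)):
    q=P[(P[:,2]>a)&(P[:,2]<b)]; print(a,len(q),np.percentile(q,[2,98],axis=0).round(1).tolist() if len(q) else "")
E
```

```text
[549.9   3.1 164.6] 61.273415994840136
30 53 [[538.2, 9.7, 30.7], [565.2, 20.5, 44.7]]
45 123 [[537.5, -7.6, 45.7], [565.8, 20.3, 54.8]]
85 74 [[548.2, 4.7, 85.5], [554.7, 11.0, 99.0]]
```

View pics/p4.png

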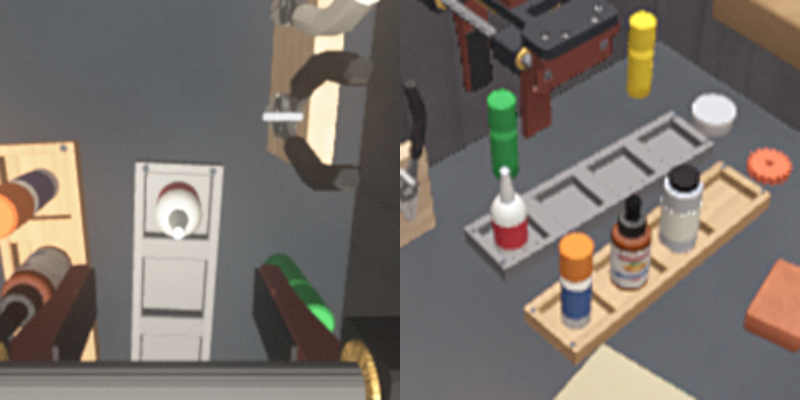

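The can stands upright in the third pocket (right crop, 682,210), and the glue bottle is ready at left crop (178,210). The pliers stand is at upper right, so I'm checking the gripper body's clearance to it.

```bash
python3 - <<'E'
from h import *
for n in("top.npy","w.npy","scene.npy"):
    W=np.load(n).reshape(-1,3)
    m=(W[:,0]>585)&(W[:,0]<720)&(W[:,1]>-40)&(W[:,1]<90)&(W[:,2]>12)&(W[:,2]<200); P=W[m]
    print(n)
    for y in range(-40,90,10):
        q=P[(P[:,1]>=y)&(P[:,1]<y+10)]
        if len(q)>5: print(y,len(q),"xmin",q[:,0].min().round(),"zmax",q[:,2].max().round(), "xmin z>95",q[q[:,2]>95][:,0].min().round() if (q[:,2]>95).any() else "")
E
```

```text
top.npy
-40 19 xmin 623.0 zmax 94.0 xmin z>95 
0 49 xmin 716.0 zmax 147.0 xmin z>95 719.0
10 198 xmin 713.0 zmax 197.0 xmin z>95 715.0
20 243 xmin 712.0 zmax 200.0 xmin z>95 712.0
30 205 xmin 712.0 zmax 200.0 xmin z>95 712.0
40 360 xmin 604.0 zmax 200.0 xmin z>95 604.0
50 109 xmin 603.0 zmax 180.0 xmin z>95 603.0
60 89 xmin 597.0 zmax 103.0 xmin z>95 607.0
70 102 xmin 601.0 zmax 116.0 xmin z>95 605.0
80 147 xmin 604.0 zmax 181.0 xmin z>95 604.0
w.npy
-40 341 xmin 623.0 zmax 93.0 xmin z>95 
0 622 xmin 714.0 zmax 161.0 xmin z>95 716.0
10 1517 xmin 585.0 zmax 200.0 xmin z>95 585.0
20 1374 xmin 711.0 zmax 162.0 xmin z>95 711.0
30 1558 xmin 710.0 zmax 163.0 xmin z>95 711.0
40 2000 xmin 602.0 zmax 179.0 xmin z>95 602.0
50 910 xmin 602.0 zmax 179.0 xmin z>95 602.0
60 519 xmin 595.0 zmax 102.0 xmin z>95 606.0
70 490 xmin 604.0 zmax 123.0 xmin z>95 604.0
80 928 xmin 603.0 zmax 180.0 xmin z>95 603.0
scene.npy
-40 116 xmin 620.0 zmax 93.0 xmin z>95 
0 35 xmin 716.0 zmax 159.0 xmin z>95 718.0
10 194 xmin 712.0 zmax 200.0 xmin z>95 715.0
20 227 xmin 711.0 zmax 199.0 xmin z>95 711.0
30 220 xmin 710.0 zmax 200.0 xmin z>95 711.0
40 411 xmin 603.0 zmax 200.0 xmin z>95 603.0
50 245 xmin 603.0 zmax 178.0 xmin z>95 603.0
60 137 xmin 594.0 zmax 109.0 xmin z>95 607.0
70 154 xmin 598.0 zmax 111.0 xmin z>95 606.0
80 255 xmin 603.0 zmax 178.0 xmin z>95 603.0
```

The pliers (x ≥ 602, y ≥ ~40, up to 180 mm high) would be in the way of the gripper's body, so I'm turning the tool by −24° to clear them.

>>> {"name": "step_arm", "arguments": {"motion": "0 0 0 -8; 1 0 0 -16; 1 0 0 -24; 1 0 -40 -24; 1 0 -80 -24; 1 0 -110 -24; 1 0 -125 -24; 1 0 -131.5 -24"}}

```text
t: 18.92
position: [551.5, 4.0, 32.9]
tcp_rot: [[0.406, 0.914, -0.0], [0.914, -0.406, -0.0], [-0.0, -0.0, -1.0]]
contact_force: [0.5, -0.7, 0.4]
opening: 61.5
grasp_force: 0.0
```

>>> {"name": "step_arm", "arguments": {"motion": "0 0 0 0; 0 0 0 0; 0 0 0 0; 0 0 0 0; 0 0 0 0", "claw": 0}}

```text
t: 19.55
position: [552.0, 4.7, 33.7]
tcp_rot: [[0.405, 0.914, 0.001], [0.914, -0.405, -0.0], [0.0, 0.001, -1.0]]
contact_force: [-1.3, 0.1, 4.3]
opening: 28.6
grasp_force: 30.0
```

>>> {"name": "step_arm", "arguments": {"motion": "0 0 8 0; 0 0 25 0; 0 0 55 0; 0 0 90 0; 0 0 130 0; -8 -15 130 5; -25 -48 130 13; -48 -90 130 20"}}

```text
t: 20.55
position: [503.5, -85.4, 164.4]
tcp_rot: [[0.062, 0.998, 0.001], [0.998, -0.062, -0.0], [0.0, 0.001, -1.0]]
contact_force: [-0.3, -1.1, -1.0]
opening: 28.6
grasp_force: 29.9
```

>>> {"name": "step_arm", "arguments": {"motion": "-22 -42 0 4; -36 -70 0 4; -43 -84 0 4; -43 -84 0 4; -43 -84 0 4; -43 -84 -40 4; -43 -84 -70 4; -43 -84 -85 4"}}

```text
t: 21.55
position: [460.6, -167.7, 76.8]
tcp_rot: [[-0.004, 1.0, -0.002], [1.0, 0.004, 0.001], [0.001, -0.001, -1.0]]
contact_force: [0.8, 0.6, -0.2]
opening: 28.7
grasp_force: 29.9
```

```bash
python3 look.py p5
```

```text
[ 460.9 -168.4   78.1] 28.59752427429814
```

View pics/p5.png

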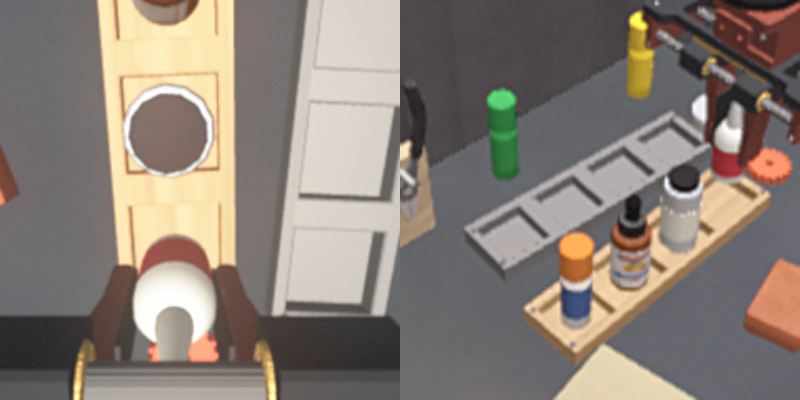

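The glue bottle is held upright over the rightmost pocket (left crop, 175,290) and the grey rack is empty and unmoved. Lowering it.

>>> {"name": "step_arm", "arguments": {"motion": "0 0 -20 0; 0 0 -35 0; 0 0 -42 0; 0 0 -44.5 0; 0 0 -44.5 0"}}

```text
t: 22.32
position: [460.9, -169.4, 34.0]
tcp_rot: [[-0.002, 1.0, 0.001], [1.0, 0.002, -0.0], [-0.0, 0.001, -1.0]]
contact_force: [-0.2, -0.1, -0.1]
opening: 28.7
grasp_force: 29.9
```

>>> {"name": "step_arm", "arguments": {"motion": "0 0 0 0; 0 0 0 0; 0 0 0 0; 0 0 0 0; 0 0 0 0", "claw": 70}}

```text
t: 22.95
position: [460.6, -169.4, 33.6]
tcp_rot: [[-0.002, 1.0, 0.0], [1.0, 0.002, 0.0], [0.0, 0.0, -1.0]]
contact_force: [0.2, -1.5, 0.3]
opening: 61.1
grasp_force: 0.0
```

>>> {"name": "step_arm", "arguments": {"motion": "0 0 30 0; 0 0 80 0; 0 0 130 0; 0 0 180 0; 0 0 230 0; 0 -40 240 0; 0 -80 240 0; 0 -80 240 0"}}

```text
t: 23.95
position: [459.7, -252.6, 273.3]
tcp_rot: [[0.003, 1.0, -0.001], [1.0, -0.003, -0.001], [-0.001, -0.001, -1.0]]
contact_force: [0.2, 0.2, -0.0]
opening: 61.7
grasp_force: 0.0
```

```bash
python3 look.py p6; python3 - <<'E'
from h import *
W=np.load("w.npy")
for n,(x,y) in dict(glue=(461,-169),varn=(458,-107),ink=(455,-45),stick=(453,17),tin=(548,-246)).items():
    m=(abs(W[...,0]-x)<24)&(abs(W[...,1]-y)<24)&(W[...,2]>8)&(W[...,2]<115); q=W[m]
    if len(q)>10: t=q[q[:,2]>q[:,2].max()-6]; print(n,t.mean(0).round(1))
E
```

```text
[ 460.6 -248.3  273.4] 61.74852189927775
glue [ 459.3 -167.2   98.2]
varn [ 458.3 -107.5   88.7]
ink [456.2 -53.3  83.6]
tin [ 546.6 -248.2   21.3]
```

View pics/p6.png

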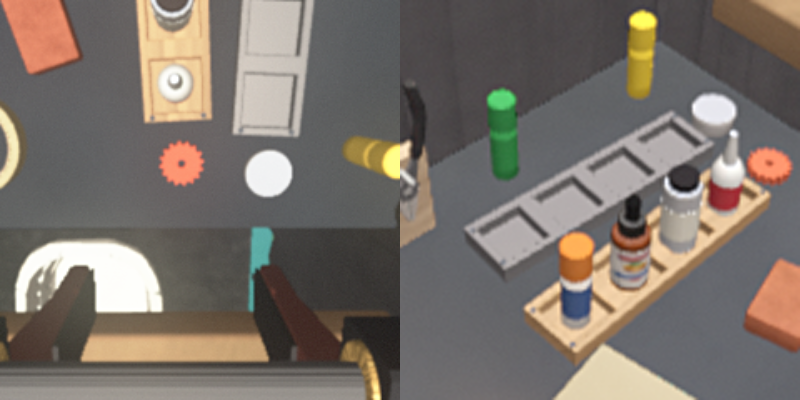

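All four stand upright in the wooden rack, left to right: stick, ink, varnish, glue bottle. The tin, gear and grey rack are in place and the gripper is clear.

```bash
python3 -c "
from bench import ticket
print(ticket.finish_job())"
```

```text
the job is handed in; nothing more can be done
None
```

The job is handed in: from the left, the glue stick, ink bottle, varnish can and glue bottle stand upright in the wooden rack in reverse order, with the grey rack, tin and gear left where they were, in about 24 s.

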